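# Swap the spent cartridge in the bench sealant dispenser

## Robot

A 6-joint arm with a two-finger parallel gripper is mounted at the origin on a cart in front of the work surface, level with it; the furniture and walls round the work are solid. World frame = base frame: x ahead of the robot, y to its left, z up, the work surface at z = 0. Lengths are in m, angles in rad, forces in N, time in s.
With the tool pointing down it reaches from about 0.4 to 0.825 m from the base axis. Payload 7 kg.
Tool frame: the origin (TCP) lies on the centre line of the jaws, within the pads' length; the fingertips stand 19 mm ahead of it and the grasp point (between the pads) is the TCP; z points along the fingers, y is the line along which they close (so a half turn about z gives the same grasp; the last joint's range is limited). The gripper opens to 88 mm and grips with 3 to 60 N. Pads are 19 mm wide; open, the fingers measure 130 mm over their backs; the gripper's body (78 mm by 193 mm) begins 47 mm behind the grasp point.
Start: joints at [1.58, 0.359, 0.012, 0, -1.224, -0.288], TCP at [0.186, 0.649, 0.246] pointing down, gripper open.
Joint ranges: [-3.07, 3.07], [-1.43, 2.12], [-1.02, 1.25], [-3.03, 1.67], [-3.05, -0], [-3.03, 3.03]. Speed limits (rad/s): [2.39, 2.39, 3.01, 3.14, 3.14, 3.14].

## Interface

Orientations are given as a unit quaternion [x, y, z, w].
In Python, from rig import r gives the robot as it stands.
- The arm moves only by the tool step_arm, never from a script. Its argument "deltas" is a list that holds one entry, the list of rows, each a list of 5 numbers: the shift along the tool's x, y, z in m, then the turn about the tool's z in degrees, then the gripper command: -1 is shut, 1 is fully open, values between are in proportion. In form: [[[dx, dy, dz, roll, grip], ...]]. A call has 1 to 5 rows; each row shifts and turns the commanded pose from where the row before left it, along the tool's axes as they then stand; what a row does not reach is not made up. A row lasts 1/8 s, in which the tool goes at most 62.5 mm and 10.7 degrees, less where a joint would pass 70% of its speed; a pose out of reach is approached as far as the arm can. A call with a gripper value outside its range is refused whole. The fingers move at their own pace and stop on an object; "squeeze" is the grip in N (left out, the last holds). Time passes only in rows, so rows that do not move let the fingers close. It gives the time, the measured TCP pose, the force, the opening and the grip force at its end, in the units of the state.
- r.state(): the state, without advancing time (a new reading comes with each control period).
- r.read_camera(name): name is "scene" or "top" or "wrist"; returns the picture (400x640x3 uint8, red, green, blue); there is no depth.
- r.camera_model(name): a dict with "K" (3x3 intrinsics, pixels), "rvec" (rotation vector, rad) and "tvec" (3), from world to camera coordinates, as OpenCV has them; the wrist camera has in their place "hand_eye" (4x4, takes a point from camera to tool coordinates, whose origin is the TCP and whose axes are the flange's). Camera axes: x right, y down, z forward; pixel columns grow to the right and rows downward; lengths in m; the calibration is good to about 2 mm. The wrist camera is an equidistant fisheye: a pixel r from the principal point sees the ray r / f radians off the axis. A picture is of the moment at which its call begins: read the wrist's pose just before it. camera_model takes no time and is no camera call.
- r.close_job(): hands the job in; it is judged then, once.
The state is a dict: "time": time; "joints": joint angles; "joint_vel": joint speeds; "tau": joint torques, N m; "ee_pos": TCP position; "tcp_rot": TCP orientation; "wrist_force": force on the tool from outside, world axes, zero at the start; "torque": the same for the moment, N m; "opening": finger opening in m; "grasp_force": force on a finger pad.
Only numpy, scipy, OpenCV 4.12 (cv2) and the standard library are available. Lean on these libraries where they do the work, as an engineer would, in place of code of your own. Each camera call takes 0.05 s, during which the arm holds its last target. There are 200 camera calls.

## Task

The cartridge in the bench dispenser is spent: draw the push rod back until it is clear of it, lift the spent cartridge out and drop it in the scrap bin. Lower the full cartridge into the dispenser in its place, nozzle pointing the same way, so that its flange sits in the gap behind the slotted plate, then run the push rod up until its disc rests against the cartridge's piston. Leave the tape measure, battery pack and grease tin where they stand.

Things in the scene. Friction and masses are not known exactly. Their poses are not given: they have to be found in the camera images.
- dispenser: Bench cartridge dispenser, fixed: dark base plate 90 x 158 x 10 mm with steel slotted plate, cheeks and bearing block on it, at most 90 mm high. Origin: underside, below the seated barrel's middle. y: along the barrel to the nozzle end, x across, z up. Barrel axis 60 mm above the bench. Fingers have free room beside the barrel from 20 to 85 mm ahead of seat. The side lever (+x) is rigid, unused.
- seat (a point): Where the origin of a fully seated cartridge lies, axes as dispenser: on the barrel axis, 60 mm up. Flange gap: y -2.5 to +8.5 mm from here, between two cheeks (behind) and the slotted plate (6 mm thick, ahead). Gap and slot are open at the top and flare there; slot 48 mm wide. A V saddle at y 90 to 100 mm bears the front. The bearing block is at y -47 to -25 mm, 80 mm high.
- push_rod (a joint): Rod travel, m: 0 = fully forward (disc face 83 mm ahead of seat), 0.098 = drawn back (dispenser's -y) to its stop, disc face 15 mm behind seat. Starts at 0 to 0.03, inside the spent cartridge. From 0.088 on the disc is clear of a flange; against the full cartridge's piston it reads about 0.063. About 3 N of friction; stays where left.
- rod_grip (a point): On the rod's upright rubber grip, a round post 17 mm thick at the rod's tail, 8 to 56 mm above the barrel axis; this point is on its axis, 92 mm above the bench. Moves with the rod, 155 mm behind rod_face; fully forward it stands 25 mm behind the bearing block. Axes as dispenser.
- rod_face (a point): Centre of the front face of the rod's steel disc (30 mm across, 6 mm thick), on the barrel axis. Axes as dispenser.
- spent_cartridge: Spent sealant cartridge, white, 90 g, lying in the dispenser (origin at seat, axes alike) with the push rod inside; outside it is exactly like the full one. Its piston has gone forward: rear bore 85 mm deep. Origin on the axis in the flange's rear face; y along the barrel to the nozzle, x along the flange's ears, z up.
- spent_middle (a point): On the spent cartridge's axis, 54 mm ahead of its origin: middle of the barrel, good to grip across.
- full_cartridge: Full white cartridge, about 250 g, lying flat at the bench's front left, nozzle within 0.7 rad of the dispenser's y. Barrel 44 mm thick, 110 mm long, capped nozzle to 137 mm. Flange at the rear: 6 mm thick, 68 mm wide, 44 mm high, flat above and below. Piston face 20 mm inside the open rear bore (38 mm). Origin and axes as the spent one's, 22 mm above the bench. Grip across 54 mm ahead of it.
- scrap_bin: Open empty grey plastic bin between robot and dispenser, does not move: 138 (x) x 190 (y) x 55 (z) mm over its lip, inside 122 x 172 mm, floor 4 mm. Origin: underside, centre.
- tape_measure: Black tape measure, 43 x 88 x 71 mm, at the bench's front left; leave it. Origin: underside, centre.
- battery_pack: Black drill battery, 71 x 110 x 59 mm, behind the dispenser; leave it. Origin: underside, centre.
- grease_tin: White and blue grease tin, 75 mm across, 80 mm high, behind the dispenser; leave it. Origin: underside, centre.

How it is judged:
On the way, in this order (a step that is already met when the one before it is completed fails the run):
1. the push rod is drawn back out of the spent cartridge (value of joint push_rod above 0.08 m), for 0.2 s.
2. the full cartridge lies seated in the dispenser, its flange in the gap behind the slotted plate (x of full_cartridge in the frame of seat between -0.003 and 0.003 m and y of full_cartridge in the frame of seat between -0.004 and 0.004 m and z of full_cartridge in the frame of seat between -0.004 and 0.004 m and angle between the y axis of full_cartridge and the y axis of dispenser, either way round below 0.06 rad), for 0.2 s.
At the end, for the whole second after the job is handed in: Full cartridge seated: origin within 3 mm across, 4 mm along and in height of seat, axes within 0.06 rad. Push rod's disc in its bore, within 3.5 mm of the piston. Middle of the spent cartridge inside the scrap bin, below 60 mm. All still (all of step 2 and y of rod_face in the frame of full_cartridge between 0.0165 and 0.0225 m and velocity of joint push_rod between -0.01 and 0.01 m/s and x of spent_middle in the frame of scrap_bin between -0.065 and 0.065 m and y of spent_middle in the frame of scrap_bin between -0.09 and 0.09 m and z of spent_middle in the frame of scrap_bin between 0 and 0.06 m and linear speed of each of full_cartridge, spent_cartridge below 0.02 m/s and angular speed of each of full_cartridge, spent_cartridge below 0.2 rad/s); the robot touches nothing.
It fails at once if the tape measure is pushed more than 30 mm away (distance of tape_measure from where it was at the start of the episode above 0.03 m).
It fails at once if the battery pack is pushed more than 30 mm away (distance of battery_pack from where it was at the start of the episode above 0.03 m).
It fails at once if the grease tin is pushed more than 30 mm away (distance of grease_tin from where it was at the start of the episode above 0.03 m).
It also fails if it takes over 72 s, if anything falls off the work surface, if the arm or the gripper's body presses on something with over 40 N, if the wrist force passes 120 N, or if a joint passes its speed limit or range.

## Working session

There is one attempt and no reset: what is moved stays moved. The work goes in short steps, Python scripts to look and compute and a tool call to move; the robot and the scene stay as the last step left them, time stands still between calls to the robot, and variables do not carry over. Pictures are saved under pics/ and viewed, at most 10 in all, crops included, and the job is handed in when it is done.

Besides the shell and the picture viewer there is one more tool, called after ">>>" as a command line: name --argument value ..., lists and objects as JSON in quotes. step_arm: Moves the arm, as the interface text tells. Its arguments: {"type":"object","properties":{"deltas":{"type":"array"},"squeeze":{"type":"number"}},"required":["deltas"]}

```bash
mkdir -p pics; ls; python3 - <<'E'
from rig import r
import cv2
for n in("top","scene"):
    im=r.read_camera(n); cv2.imwrite(f"pics/{n}0.png",im[:,:,::-1])
    print(n,r.camera_model(n))
print(r.camera_model("wrist")); print(r.state())
E
```

```text
pics
top {'K': array([[452.63093956,   0.        , 319.63765802],
       [  0.        , 452.63093956, 188.72391957],
       [  0.        ,   0.        ,   1.        ]]), 'rvec': array([ 2.12799482, -2.16803616,  0.1499153 ]), 'tvec': array([0.07282523, 0.58091839, 1.34298008])}
scene {'K': array([[515.11202938,   0.        , 316.95622261],
       [  0.        , 515.11202938, 195.66609107],
       [  0.        ,   0.        ,   1.        ]]), 'rvec': array([ 2.05803799, -0.66019467,  0.33278088]), 'tvec': array([-0.43622322,  0.30285368,  1.06855629])}
{'K': array([[309.70691629,   0.        , 316.44253815],
       [  0.        , 309.70691629, 199.16550311],
       [  0.        ,   0.        ,   1.        ]]), 'hand_eye': array([[-1.43445131e-03, -9.54257959e-01, -2.98981087e-01,
         8.20150988e-02],
       [ 9.99998935e-01, -1.44895493e-03, -1.73164814e-04,
        -1.59282226e-03],
       [-2.67966219e-04, -2.98981017e-01,  9.54259021e-01,
        -1.38012611e-01],
       [ 0.00000000e+00,  0.00000000e+00,  0.00000000e+00,
         1.00000000e+00]])}
{'time': 0.1, 'joints': array([ 1.58006703e+00,  3.59313615e-01,  1.11203375e-02, -3.09284830e-04,
       -1.22406367e+00, -2.88106813e-01]), 'joint_vel': array([-0.00241591,  0.00117752,  0.00222998,  0.00240157, -0.00180631,
       -0.00017313]), 'tau': array([-1.02461607e-03, -5.84163022e+01,  2.93754119e+01,  7.01548129e+00,
        1.01761395e-02, -5.39651626e-05]), 'ee_pos': array([0.18569133, 0.64852603, 0.24470415]), 'tcp_rot': array([ 9.90289441e-01, -1.39018948e-01, -3.56071811e-05,  7.43793191e-04]), 'wrist_force': array([ 0.01866416, -0.40880511, -0.3327456 ]), 'torque': array([-0.01517077,  0.01516917,  0.01824441]), 'grasp_force': 0.0, 'opening': 0.08724730052592276}
```

View pics/top0.png

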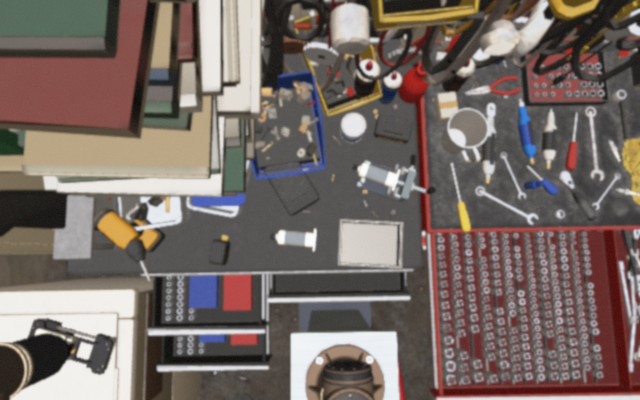

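View pics/scene0.png

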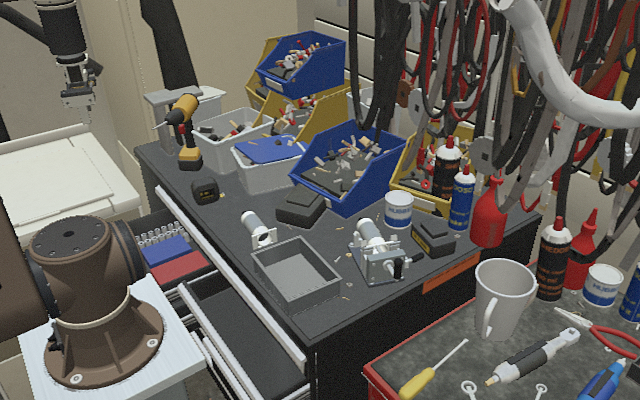

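The top view shows the bin at about (370,243), the full cartridge at (297,238) with its nozzle to the left, and the dispenser at (390,180) with its nozzle to the left and rod grip to the right at about (425,189). I'll enlarge it for measuring.

```bash
cat > h.py <<'E'
import numpy as np, cv2
from scipy.spatial.transform import Rotation as R
from rig import r
def unproj(n,u,v,z):
    m=r.camera_model(n);M=cv2.Rodrigues(m['rvec'])[0];c=-M.T@m['tvec']
    d=M.T@np.linalg.inv(m['K'])@[u,v,1.]
    return c+d*(z-c[2])/d[2]
def proj(n,p):
    m=r.camera_model(n);return cv2.projectPoints(np.array(p,float).reshape(-1,1,3),m['rvec'],m['tvec'],m['K'],None)[0][:,0]
def tool():
    s=r.state();return R.from_quat(s['tcp_rot']),np.array(s['ee_pos'])
def wproj(P,T=None):
    Rt,t=T or tool();m=r.camera_model('wrist');H=m['hand_eye'];K=m['K']
    q=Rt.inv().apply(np.array(P,float).reshape(-1,3)-t);c=(q-H[:3,3])@H[:3,:3]
    rr=np.hypot(c[:,0],c[:,1]);th=np.arctan2(rr,c[:,2])
    return np.c_[K[0,2]+K[0,0]*th*c[:,0]/rr,K[1,2]+K[1,1]*th*c[:,1]/rr]
def wunproj(u,v,z,T=None):
    Rt,t=T or tool();m=r.camera_model('wrist');H=m['hand_eye'];K=m['K']
    a=np.array([u-K[0,2],v-K[1,2]])/K[0,0];th=np.hypot(*a)
    d=np.r_[a/th*np.sin(th),np.cos(th)];d=Rt.apply(H[:3,:3]@d);c=t+Rt.apply(H[:3,3])
    return c+d*(z-c[2])/d[2]
E
python3 - <<'E'
import cv2
a=cv2.imread("pics/top0.png")[150:280,260:450]
cv2.imwrite("pics/c1.png",cv2.resize(a,None,fx=4,fy=4,interpolation=cv2.INTER_CUBIC))
E
```

```text
(no output)
```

View pics/c1.png

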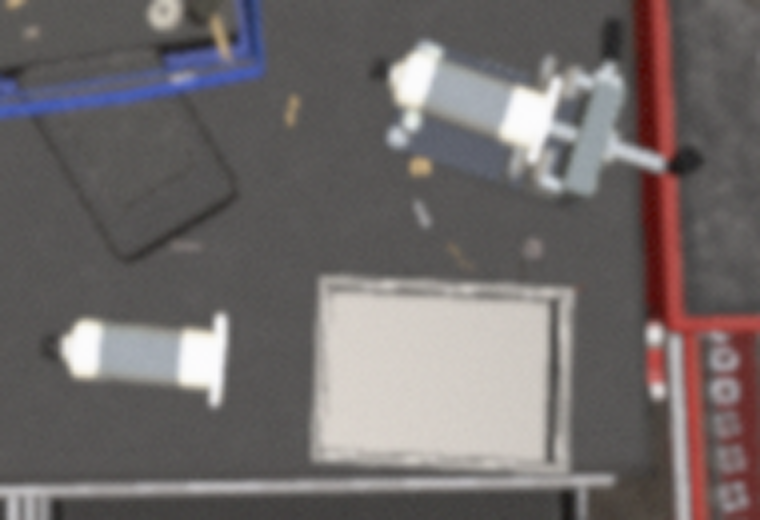

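The enlarged crop shows:
- **Dispenser:** nozzle cap at crop (378,68), spent flange middle at about (550,117), rod knob at (687,160).
- **Full cartridge:** cap at (50,347), flange at (217,360).
- **Bin:** outer corners at (318,276), (575,288), (570,470) and (311,463).

```bash
python3 - <<'E'
from h import *
np.set_printoptions(precision=4,suppress=True)
f=lambda x,y,z:unproj('top',(x+.5)/4-.5+260,(y+.5)/4-.5+150,z)
for n,x,y,z in [('dnoz',378,68,.06),('dbarF',410,75,.06),('dbarR',530,112,.06),('dflange',552,118,.06),('knob116',687,160,.116),
 ('blockmid80',594,136,.08),('fcap',50,347,.022),('fbarF',85,349,.022),('fbarR',200,359,.022),('ffl',217,360,.022),('b1',318,276,.055),('b2',575,288,.055),('b3',570,470,.055),('b4',311,463,.055)]:
    print(n,f(x,y,z), np.hypot(*f(x,y,z)[:2]))
E
```

```text
dnoz [ 0.6452 -0.0439  0.06  ] 0.6467376508198297
dbarF [ 0.6394 -0.068   0.06  ] 0.6429970136343364
dbarR [ 0.6093 -0.1578  0.06  ] 0.6293601348493677
dflange [ 0.6043 -0.1742  0.06  ] 0.6289638993081148
knob116 [ 0.5629 -0.2605  0.116 ] 0.6202406515945506
blockmid80 [ 0.587  -0.2014  0.08  ] 0.6205950782753
fcap [0.4406 0.2098 0.022 ] 0.4879958067732412
fbarF [0.4386 0.1831 0.022 ] 0.4752551240859093
fbarR [0.4293 0.0954 0.022 ] 0.439821831044642
ffl [0.4283 0.0825 0.022 ] 0.43621353097626747
b1 [0.4886 0.0053 0.055 ] 0.4886030279037339
b2 [ 0.476  -0.1868  0.055 ] 0.5113596881196778
b3 [ 0.3419 -0.1772  0.055 ] 0.38505794866627485
b4 [0.3505 0.0138 0.055 ] 0.35074862596869766
```

Here is what the measurements give:
- **Dispenser:** y axis is about (0.30, 0.954). Flange to nozzle measures 136.6 mm against the given 137.
- **Seat:** about (0.604, -0.174).
- **Grip:** at (0.563, -0.261), about 96 mm behind the seat, so the rod reads about 0.024. This is consistent with the given start range.
- **Full cartridge:** origin about (0.428, 0.082), yaw about -0.09.
- **Bin:** centre about (0.414, -0.086).

I'll turn the jaws across the dispenser, raise the arm and cross over to the grip.

>>> step_arm --deltas '[[[0,0,-0.02,9.2,1],[0,0,-0.02,9.2,1],[0,0,-0.02,9.1,1],[0,0,-0.02,9.1,1],[0,0,-0.02,9.1,1]]]' --squeeze 30

```text
time: 0.72
ee_pos: [0.1857, 0.6487, 0.3457]
tcp_rot: [0.857, -0.515, 0.0, 0.0]
wrist_force: [-0.0, 0.5, 0.0]
opening: 0.0879
grasp_force: 0.0
```

>>> step_arm --deltas '[[[0,0,0,9.2,1],[0,0,0,9.2,1],[0,0,0,9.1,1],[0,0,0,9.1,1],[0,0,0,9.1,1]]]'

```text
time: 1.35
ee_pos: [0.1857, 0.6487, 0.345]
tcp_rot: [-0.59, 0.807, -0.0, -0.0]
wrist_force: [0.5, -0.2, -0.0]
opening: 0.0876
grasp_force: 0.0
```

>>> step_arm --deltas '[[[0.047,-0.0395,0,0,1],[0.047,-0.0395,0,0,1],[0.047,-0.0395,0,0,1],[0.047,-0.0395,0,0,1],[0.047,-0.0395,0,0,1]]]'

```text
time: 1.98
ee_pos: [0.3044, 0.3636, 0.3454]
tcp_rot: [-0.592, 0.806, -0.0, -0.0]
wrist_force: [1.2, 0.4, -0.1]
opening: 0.0877
grasp_force: 0.0
```

>>> step_arm --deltas '[[[0.047,-0.0395,0,0,1],[0.047,-0.0395,0,0,1],[0.047,-0.0395,0,0,1],[0.047,-0.0395,0,0,1],[0.047,-0.0395,0,0,1]]]'

```text
time: 2.6
ee_pos: [0.4225, 0.0805, 0.3457]
tcp_rot: [-0.592, 0.806, 0.0, 0.0]
wrist_force: [1.2, 0.1, -0.7]
opening: 0.0876
grasp_force: 0.0
```

>>> step_arm --deltas '[[[0.047,-0.0395,0.02,0,1],[0.047,-0.0395,0.02,0,1],[0.047,-0.0395,0.02,0,1],[0.047,-0.0395,0.02,0,1],[0.047,-0.0395,0.02,0,1]]]'

```text
time: 3.22
ee_pos: [0.5373, -0.1938, 0.2479]
tcp_rot: [-0.592, 0.806, 0.0, -0.0]
wrist_force: [2.5, 1.5, 1.0]
opening: 0.0876
grasp_force: 0.0
```

>>> step_arm --deltas '[[[0.048,-0.038,0,0,1],[0,0,0,0,1],[0,0,0,0,1]]]'

```text
time: 3.6
ee_pos: [0.5584, -0.2492, 0.2479]
tcp_rot: [-0.592, 0.806, 0.001, -0.0]
wrist_force: [0.4, 1.2, 0.8]
opening: 0.088
grasp_force: 0.0
```

```bash
python3 - <<'E'
from h import *
T=tool();im=r.read_camera('wrist');np.savez('t1.npz',q=T[0].as_quat(),p=T[1])
print(T[0].as_quat(),T[1]);cv2.imwrite('pics/w1.png',cv2.resize(im[:,:,::-1],(800,500)))
E
```

```text
[-5.91681803e-01  8.06171222e-01  6.24690412e-04 -4.61809170e-04] [ 0.55839038 -0.24916148  0.24794638]
```

View pics/w1.png

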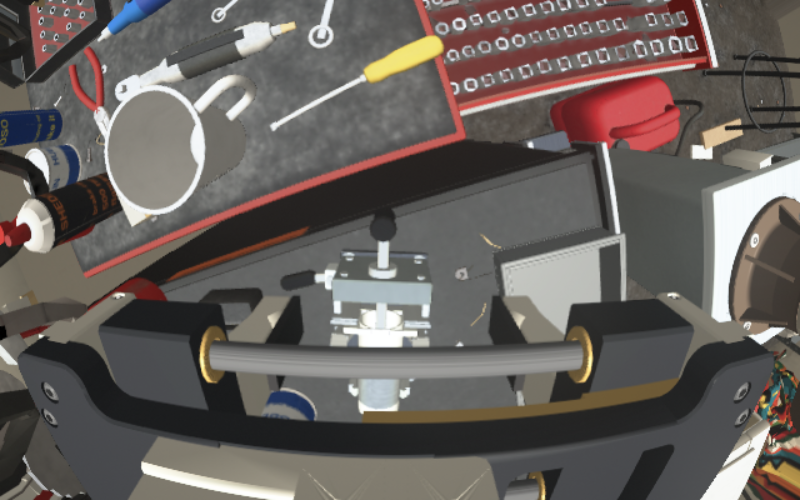

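The wrist view shows the black rod knob at (383,218) of 800x500, with the bearing block below it at (382,278). The lever is to the left and the bin to the right at (560,275), and the area behind the knob is clear.

```bash
cat >> h.py <<'E'
s_=1.25
def tl(P,T):  # tool coords of a world point
    return T[0].inv().apply(np.array(P)-T[1])
E
python3 - <<'E'
from h import *
np.set_printoptions(precision=4,suppress=True)
d=np.load('t1.npz');T=(R.from_quat(d['q']),d['p'])
for n,u,v,z in[('knob',383,217,.116),('knobedgeL',370,220,.11),('knobedgeR',396,220,.11),('blkRearL',343,259,.08),('blkRearR',430,261,.08),('blkFrontL',333,283,.08),('blkFrR',431,283,.08),('rodbase',383,272,.06)]:
    p=wunproj(u/s_,v/s_,z,T);print(n,p,tl(p,T))
print(wproj([[.5629,-.2605,.116],[.6043,-.1742,.06]],T)*s_)
E
```

```text
knob [ 0.5618 -0.2702  0.116 ] [ 0.0191 -0.0098  0.1319]
knobedgeL [ 0.5722 -0.2698  0.11  ] [ 0.0155 -0.0195  0.1379]
knobedgeR [ 0.554 -0.264  0.11 ] [ 0.0155 -0.0005  0.1379]
blkRearL [ 0.6086 -0.2388  0.08  ] [-0.0249 -0.045   0.1679]
blkRearR [ 0.5394 -0.2151  0.08  ] [-0.0268  0.028   0.168 ]
blkFrontL [ 0.6244 -0.2209  0.08  ] [-0.0468 -0.0548  0.1679]
blkFrR [ 0.5441 -0.1957  0.08  ] [-0.0467  0.0295  0.168 ]
rodbase [ 0.583  -0.2107  0.06  ] [-0.0441 -0.0122  0.1879]
[[385.7214 230.003 ]
 [373.5932 312.8213]]
```

```bash
python3 - <<'E'
from h import *
im=r.read_camera('wrist');a=im[155:285,230:390,::-1]
cv2.imwrite('pics/w1c.png',cv2.resize(a,None,fx=4.5,fy=4.5,interpolation=cv2.INTER_CUBIC))
E
```

```text
(no output)
```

View pics/w1c.png

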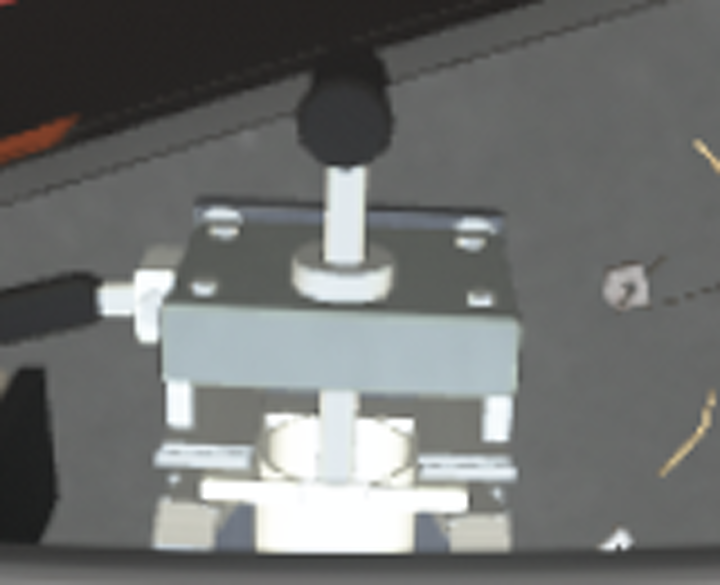

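The enlarged crop shows:
- **Post:** top circle at crop (346,118).
- **Bearing block top face:** rear edge y=308 and front edge y=390, spanning x from 163 to 520.
- **Spent flange:** the white bar at (200..468, 493).

```bash
python3 - <<'E'
from h import *
np.set_printoptions(precision=4,suppress=True)
d=np.load('t1.npz');T=(R.from_quat(d['q']),d['p'])
for n,u,v,z in[('post',346,118,.116),('blkRL',163,306,.08),('blkRR',520,318,.08),('blkFL',166,379,.08),('blkFR',517,391,.08),('flL',201,490,.082),('flR',468,500,.082),('rodf',337,440,.064),('rodr',346,240,.064)]:
    p=wunproj((u+.5)/4.5-.5+230,(v+.5)/4.5-.5+155,z,T);print(n,p,tl(p,T))
E
```

```text
post [ 0.5638 -0.2639  0.116 ] [ 0.0124 -0.0097  0.1319]
blkRL [ 0.6235 -0.2252  0.08  ] [-0.0424 -0.0552  0.1679]
blkRR [ 0.5433 -0.1968  0.08  ] [-0.0454  0.0298  0.168 ]
blkFL [ 0.6296 -0.2071  0.08  ] [-0.0615 -0.0556  0.1679]
blkFR [ 0.5492 -0.1785  0.08  ] [-0.0646  0.0297  0.168 ]
flL [ 0.6317 -0.1766  0.082 ] [-0.0912 -0.0484  0.1659]
flR [ 0.5688 -0.1541  0.082 ] [-0.0938  0.0183  0.166 ]
rodf [ 0.5981 -0.1715  0.064 ] [-0.086  -0.0149  0.1839]
rodr [ 0.5788 -0.2228  0.064 ] [-0.0312 -0.0118  0.1839]
```

Dispenser yaw comes out at about -19.8°, the seat at (0.599, -0.168) and the rod at about 0.03. I'll turn 2.3°, go down on the grip post, close and draw back.

>>> step_arm --deltas '[[[0,0,0,2.3,1],[0.012,-0.01,0.03,0,1],[0,0,0.05,0,1],[0,0,0.05,0,1],[0,0,0.023,0,1]]]'

```text
time: 4.32
ee_pos: [0.5629, -0.2618, 0.0936]
tcp_rot: [-0.577, 0.817, 0.001, -0.001]
wrist_force: [-0.0, -0.1, 0.1]
opening: 0.0878
grasp_force: 0.0
```

>>> step_arm --deltas '[[[0,0,0,0,1],[0,0,0,0,-1],[0,0,0,0,-1],[0,0,0,0,-1],[0,0,0,0,-1]]]' --squeeze 25

```text
time: 4.95
ee_pos: [0.5644, -0.2636, 0.0963]
tcp_rot: [-0.576, 0.818, -0.0, 0.0]
wrist_force: [-0.1, 0.5, -1.0]
opening: 0.0533
grasp_force: 0.0
```

>>> step_arm --deltas '[[[0,0,0,0,-1],[0,0,0,0,-1],[0,0,0,0,-1],[0,0,0,0,-1],[0,0,0,0,-1]]]'

```text
time: 5.58
ee_pos: [0.5637, -0.2635, 0.0956]
tcp_rot: [-0.576, 0.818, 0.0, -0.0]
wrist_force: [-2.3, 1.6, 1.3]
opening: 0.0183
grasp_force: 25.0
```

>>> step_arm --deltas '[[[0,0,0,0,-1],[0.01,0,0,0,-1],[0.012,0,0,0,-1],[0.014,0,0,0,-1],[0.012,0,0,0,-1]]]'

```text
time: 6.2
ee_pos: [0.5473, -0.3086, 0.0956]
tcp_rot: [-0.576, 0.818, 0.001, -0.0]
wrist_force: [-3.3, 5.0, 3.5]
opening: 0.0186
grasp_force: 25.0
```

>>> step_arm --deltas '[[[0.008,0,0,0,-1],[0.006,0,0,0,-1],[0,0,0,0,-1],[0,0,0,0,-1]]]'

```text
time: 6.7
ee_pos: [0.5423, -0.3222, 0.0956]
tcp_rot: [-0.576, 0.818, 0.0, -0.001]
wrist_force: [-5.5, -1.1, 2.4]
opening: 0.0181
grasp_force: 25.0
```

>>> step_arm --deltas '[[[0.002,0,0,0,-1],[0.002,0,0,0,-1],[0,0,0,0,-1]]]'

```text
time: 7.08
ee_pos: [0.5412, -0.3253, 0.0956]
tcp_rot: [-0.576, 0.818, 0.001, -0.0]
wrist_force: [-5.3, 3.2, 4.2]
opening: 0.0179
grasp_force: 25.0
```

>>> step_arm --deltas '[[[0.002,0,0,0,-1],[0,0,0,0,-1]]]'

```text
time: 7.32
ee_pos: [0.5406, -0.3271, 0.0956]
tcp_rot: [-0.576, 0.818, 0.001, -0.0]
wrist_force: [-5.4, 3.3, 4.4]
opening: 0.0179
grasp_force: 25.0
```

>>> step_arm --deltas '[[[0.002,0,0,0,-1],[0,0,0,0,-1]]]'

```text
time: 7.58
ee_pos: [0.5402, -0.3281, 0.0956]
tcp_rot: [-0.576, 0.818, 0.001, 0.0]
wrist_force: [-4.4, 8.4, 4.8]
opening: 0.0183
grasp_force: 25.0
```

The stop is felt at TCP (0.540, -0.328), which puts the seat at (0.598, -0.168), matching the camera estimate. I'll release, rise, and move over the spent barrel's middle.

>>> step_arm --deltas '[[[0,0,0,0,1],[0,0,0,0,1],[0,0,0,0,1],[0,0,-0.05,0,1],[0,0,-0.06,0,1]]]'

```text
time: 8.2
ee_pos: [0.5401, -0.3295, 0.2058]
tcp_rot: [-0.576, 0.818, 0.001, -0.001]
wrist_force: [2.2, -1.3, 0.2]
opening: 0.0623
grasp_force: 0.0
```

>>> step_arm --deltas '[[[-0.05,0,0,0,1],[-0.058,0,0,0,1],[-0.058,0,0,0,1],[-0.058,0,0,0,1],[0,0,0,0,1]]]'

```text
time: 8.82
ee_pos: [0.6176, -0.1152, 0.2057]
tcp_rot: [-0.578, 0.816, -0.0, 0.0]
wrist_force: [0.0, -0.3, 0.4]
opening: 0.0876
grasp_force: 0.0
```

>>> step_arm --deltas '[[[0,0,0,0,1],[0,0,0,0,1]]]'

```text
time: 9.07
ee_pos: [0.6158, -0.1197, 0.2058]
tcp_rot: [-0.575, 0.818, -0.0, -0.0]
wrist_force: [0.1, 0.1, -0.5]
opening: 0.0877
grasp_force: 0.0
```

```bash
python3 - <<'E'
from h import *
np.set_printoptions(precision=4,suppress=True)
T=tool();im=r.read_camera('wrist');np.savez('t2.npz',q=T[0].as_quat(),p=T[1])
print(T[1],T[0].as_matrix()[:,0],tl([.6167,-.1174,.06],T))
print(wproj([[.5983,-.1682,.082],[.6167,-.1174,.082]],T))
cv2.imwrite('pics/w2.png',cv2.resize(im[90:330,150:490,::-1],None,fx=2.3,fy=2.3,interpolation=cv2.INTER_CUBIC))
E
```

```text
[ 0.6158 -0.1197  0.2058] [-0.3379 -0.9412  0.0001] [-0.0024 -0.0001  0.1458]
[[317.3373 138.2496]
 [317.2099 199.2908]]
```

View pics/w2.png

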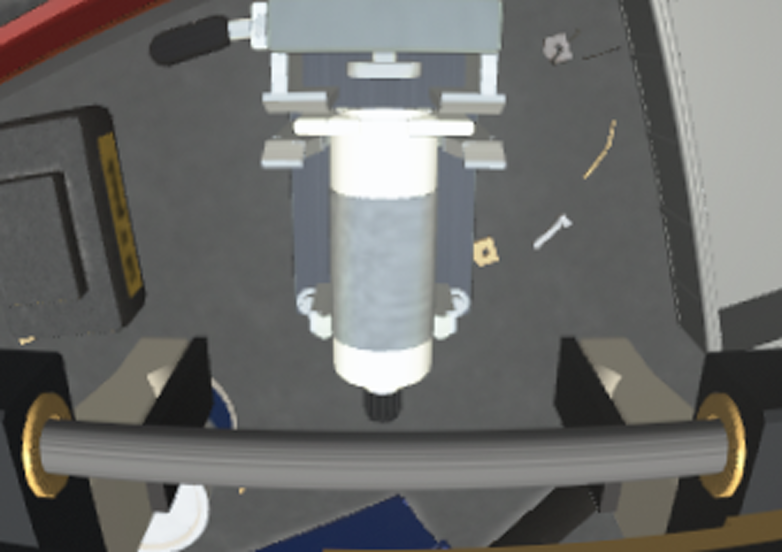

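The close view shows the spent flange bar at crop (384,127), the barrel straight along the column to the cap at (382,405), and the disc withdrawn behind the flange. The battery corner is at (145,300). I'll check clearances and the seat.

```bash
python3 - <<'E'
from h import *
np.set_printoptions(precision=4,suppress=True)
d=np.load('t2.npz');T=(R.from_quat(d['q']),d['p'])
f=lambda u,v,z:wunproj((u+.5)/2.3-.5+150,(v+.5)/2.3-.5+90,z,T)
for n,u,v,z in[('flL',294,127,.082),('flR',474,127,.082),('plateL',263,142,.08),('plR',506,142,.08),('bat',145,290,.059),('bat2',110,110,.059),('tin',235,425,.08),('cap',382,400,.06),('flangefrontedge',384,136,.082),('flre',384,119,.082)]:
    p=f(u,v,z);print(n,p,tl(p,T))
p=unproj('top',352.5,125,.08);print('tin top',p,tl(p,T))
E
```

```text
flL [ 0.6321 -0.1745  0.082 ] [ 0.0462 -0.0339  0.1238]
flR [ 0.5693 -0.1519  0.082 ] [0.0461 0.0328 0.1238]
plateL [ 0.6455 -0.1733  0.08  ] [ 0.0404 -0.0461  0.1258]
plR [ 0.5594 -0.1422  0.08  ] [0.0403 0.0454 0.1258]
bat [ 0.7253 -0.1301  0.059 ] [-0.0272 -0.1066  0.1468]
bat2 [ 0.7065 -0.2084  0.059 ] [ 0.0529 -0.1154  0.1468]
tin [ 0.7053 -0.0646  0.08  ] [-0.0821 -0.0657  0.1258]
cap [ 0.6442 -0.0452  0.06  ] [-0.0797 -0.0016  0.1458]
flangefrontedge [ 0.6019 -0.1598  0.082 ] [ 0.0425 -0.0005  0.1238]
flre [ 0.5998 -0.1658  0.082 ] [ 0.0488 -0.0005  0.1238]
tin top [ 0.7698 -0.0412  0.08  ] [-0.1259 -0.1184  0.1258]
```

Clearances are fine. The spent middle lies about 4 mm ahead of the TCP and centred across. I'll go down, grip and lift.

>>> step_arm --deltas '[[[-0.004,0,0.04,0,1],[0,0,0.05,0,1],[0,0,0.04,0,1],[0,0,0.016,0,1],[0,0,0,0,-1]]]' --squeeze 25

```text
time: 9.75
ee_pos: [0.6171, -0.1155, 0.0593]
tcp_rot: [-0.576, 0.818, 0.0, -0.001]
wrist_force: [1.0, 0.3, 0.2]
opening: 0.0823
grasp_force: 0.0
```

>>> step_arm --deltas '[[[0,0,0,0,-1],[0,0,0,0,-1],[0,0,0,0,-1],[0,0,0,0,-1],[0,0,0,0,-1]]]'

```text
time: 10.38
ee_pos: [0.618, -0.1148, 0.0604]
tcp_rot: [-0.576, 0.817, -0.0, 0.0]
wrist_force: [0.4, 0.5, 3.3]
opening: 0.044
grasp_force: 25.0
```

>>> step_arm --deltas '[[[0,0,0,0,-1],[0,0,0,0,-1]]]'

```text
time: 10.62
ee_pos: [0.6179, -0.1148, 0.0603]
tcp_rot: [-0.576, 0.817, -0.0, 0.0]
wrist_force: [-0.2, 0.8, 6.6]
opening: 0.0436
grasp_force: 25.0
```

>>> step_arm --deltas '[[[0,0,-0.01,0,-1],[0,0,-0.02,0,-1],[0,0,-0.03,0,-1],[0,0,-0.04,0,-1],[0,0,-0.03,0,-1]]]'

```text
time: 11.25
ee_pos: [0.6172, -0.1149, 0.1916]
tcp_rot: [-0.576, 0.818, -0.0, 0.0]
wrist_force: [0.2, 0.1, -1.2]
opening: 0.0434
grasp_force: 25.0
```

```bash
python3 - <<'E'
from h import *
np.set_printoptions(precision=4,suppress=True)
s=r.state();T=tool();print(s['opening'],s['wrist_force'],T[1],T[0].as_matrix()[:,0])
im=r.read_camera('wrist');np.savez('t3.npz',q=T[0].as_quat(),p=T[1])
cv2.imwrite('pics/w3.png',cv2.resize(im[90:330,150:490,::-1],None,fx=2.3,fy=2.3,interpolation=cv2.INTER_CUBIC))
print('bin TCP delta',tl([.413,-.101,.065],T))
Rb=R.from_euler('z',-3.7,degrees=True);c=[.414,-.086,.055]
print(wproj(np.array(c)+Rb.apply([[-.069,-.095,0],[.069,-.095,0],[.069,.095,0],[-.069,.095,0]]),T)*2.3-[345,207])
E
```

```text
0.043376071993114704 [ 0.2384  0.091  -1.1926] [ 0.6172 -0.1149  0.1916] [-0.3367 -0.9416 -0.0001]
bin TCP delta [0.0557 0.197  0.1265]
[[908.7523 -77.2381]
 [658.6984 -38.2564]
 [725.4589 377.4756]
 [941.0491 295.1994]]
```

View pics/w3.png

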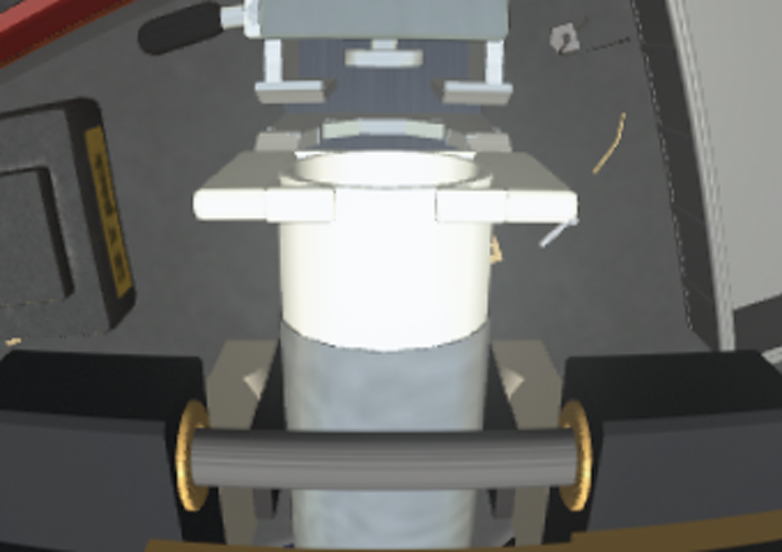

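The spent cartridge is held straight in the jaws, with its flange bar at (385,205), and the dispenser is empty. I'll carry it to the bin.

>>> step_arm --deltas '[[[0.014,0.05,0,0,-1],[0.014,0.05,0,0,-1],[0.014,0.05,0,0,-1],[0.014,0.047,0,0,-1],[0,0,0,-8,-1]]]'

```text
time: 11.92
ee_pos: [0.4093, -0.1014, 0.1899]
tcp_rot: [-0.632, 0.775, 0.0, 0.0]
wrist_force: [1.9, 1.0, -1.5]
opening: 0.0436
grasp_force: 25.0
```

>>> step_arm --deltas '[[[0,0,0.02,-8,-1],[0,0,0.05,0,-1],[0,0,0.04,0,-1],[0,0,0.016,0,-1],[0,0,0,0,-1]]]'

```text
time: 12.55
ee_pos: [0.4118, -0.1015, 0.0628]
tcp_rot: [-0.684, 0.729, 0.001, -0.002]
wrist_force: [-0.1, 0.5, -0.4]
opening: 0.0436
grasp_force: 25.0
```

```bash
python3 - <<'E'
from h import *
np.set_printoptions(precision=4,suppress=True)
d=np.load('t3.npz');T=(R.from_quat(d['q']),d['p'])
for u,v in[(194,220),(577,220),(194,188),(577,188)]:
    print(tl(wunproj((u+.5)/2.3-.5+150,(v+.5)/2.3-.5+90,T[1][2]+.022,T),T))
T=tool();print(T[1],T[0].as_matrix()[:,0],r.state()['wrist_force'])
E
```

```text
[ 0.0493 -0.0338 -0.022 ]
[ 0.0492  0.0323 -0.022 ]
[ 0.055  -0.0334 -0.022 ]
[ 0.0549  0.0319 -0.022 ]
[ 0.4118 -0.1015  0.0628] [-0.0643 -0.9979  0.0009] [-0.1021  0.4731 -0.3956]
```

>>> step_arm --deltas '[[[0,0,0,0,0.3],[0,0,0,0,0.3],[0,0,0,0,0.3],[0,0,-0.02,0,0.3],[0,0,-0.06,0,0.3]]]'

```text
time: 13.18
ee_pos: [0.4112, -0.1015, 0.143]
tcp_rot: [-0.684, 0.73, 0.002, -0.002]
wrist_force: [1.4, 0.2, -0.4]
opening: 0.0568
grasp_force: 0.0
```

>>> step_arm --deltas '[[[0,0,-0.06,0,1],[-0.06,0,0,0,1],[-0.06,0,0,0,1],[-0.06,0,0,0,1],[0,0,0,0,1]]]'

```text
time: 13.8
ee_pos: [0.425, 0.0818, 0.2044]
tcp_rot: [-0.686, 0.728, -0.0, 0.001]
wrist_force: [0.6, -0.5, 0.3]
opening: 0.0873
grasp_force: 0.0
```

```bash
python3 - <<'E'
from h import *
np.set_printoptions(precision=4,suppress=True)
s=r.state();T=tool();print(s['opening'],T[1],T[0].as_matrix()[:,0])
im=r.read_camera('wrist');np.savez('t4.npz',q=T[0].as_quat(),p=T[1])
print(wproj([[.428,.082,.022],[.433,.136,.022],[.414,-.086,.0]],T))
cv2.imwrite('pics/w4.png',cv2.resize(im[:,:,::-1],(800,500),interpolation=cv2.INTER_CUBIC))
E
```

```text
0.08734501166835906 [0.425  0.0818 0.2044] [-0.059  -0.9983 -0.0011]
[[314.9756 180.9872]
 [313.5061 228.0276]
 [318.5514  26.7884]]
```

View pics/w4.png

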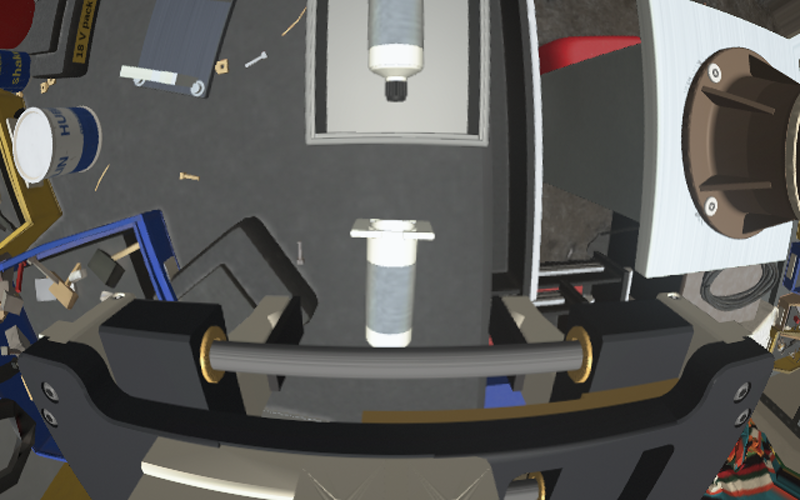

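The wrist view shows the spent cartridge lying inside the bin. The full cartridge has its flange top edge from (351,238) to (434,238), and its barrel front end at about (366..412, 345).

```bash
python3 - <<'E'
from h import *
np.set_printoptions(precision=4,suppress=True)
d=np.load('t4.npz');T=(R.from_quat(d['q']),d['p'])
im=cv2.imread('pics/w4.png')
g=(im.min(2)>150).astype(np.uint8)
for v in (228,231,234,237,240,245,255,262,300,330,336,340,344):
    c=np.where(im[v,340:450].astype(int).min(1)>120)[0]+340; print(v,c.min() if len(c) else 0,c.max() if len(c) else 0)
for n,u,v,z in[('flRL',351,232,.044),('flRR',434,233,.044),('flFL',351,237,.044),('flFR',434,239,.044),('barR',392,255,.044),('barF',389,340,.044),('case',315,300,.03),('case2',250,220,.03)]:
    p=wunproj(u/1.25,v/1.25,z,T);print(n,p,tl(p,T))
E
```

```text
228 353 430
231 350 415
234 350 434
237 352 434
240 367 432
245 367 416
255 367 416
262 368 415
300 367 412
330 366 411
336 366 410
340 366 410
344 369 408
flRL [0.462  0.0791 0.044 ] [ 0.0007 -0.0369  0.1605]
flRR [0.3957 0.0839 0.044 ] [-0.0002  0.0296  0.1604]
flFL [0.4624 0.0833 0.044 ] [-0.0034 -0.037   0.1605]
flFR [0.3959 0.0889 0.044 ] [-0.0052  0.0297  0.1604]
barR [0.4304 0.1004 0.044 ] [-0.0187 -0.0041  0.1604]
barF [0.4382 0.1799 0.044 ] [-0.0985 -0.0072  0.1605]
case [0.5029 0.1437 0.03  ] [-0.0661 -0.0739  0.1746]
case2 [0.5521 0.0659 0.03  ] [ 0.0086 -0.1276  0.1746]
```

The full cartridge origin is about (0.429, 0.081), yaw about -5.3°. A black case corner stands about 69 mm to the left of the grip, so I'll open only part way (about 61 mm) and go down in stages.

>>> step_arm --deltas '[[[-0.027,-0.004,0,1.9,0.4],[-0.027,0,0.02,0,0.4],[0,0,0.04,0,0.4],[0,0,0.03,0,0.4],[0,0,0.02,0,0.4]]]' --squeeze 35

```text
time: 14.48
ee_pos: [0.4325, 0.1303, 0.0926]
tcp_rot: [-0.671, 0.741, 0.0, -0.001]
wrist_force: [1.4, -0.4, 0.0]
opening: 0.0619
grasp_force: 0.0
```

>>> step_arm --deltas '[[[0,0,0.015,0,0.4],[0,0,0.015,0,0.4],[0,0,0,0,0.4]]]'

```text
time: 14.85
ee_pos: [0.4324, 0.1304, 0.0631]
tcp_rot: [-0.671, 0.741, 0.0, -0.001]
wrist_force: [-0.1, 0.3, 0.0]
opening: 0.0612
grasp_force: 0.0
```

```bash
python3 - <<'E'
from h import *
np.set_printoptions(precision=4,suppress=True)
s=r.state();T=tool();print(s['opening'],s['wrist_force'],T[1],T[0].as_matrix()[:,0])
im=r.read_camera('wrist');np.savez('t5.npz',q=T[0].as_quat(),p=T[1])
cv2.imwrite('pics/w5.png',cv2.resize(im[90:330,150:490,::-1],None,fx=2.3,fy=2.3,interpolation=cv2.INTER_CUBIC))
E
```

```text
0.06119746293913375 [-0.0627  0.3179  0.0019] [0.4324 0.1304 0.0631] [-0.0988 -0.9951  0.0016]
```

View pics/w5.png

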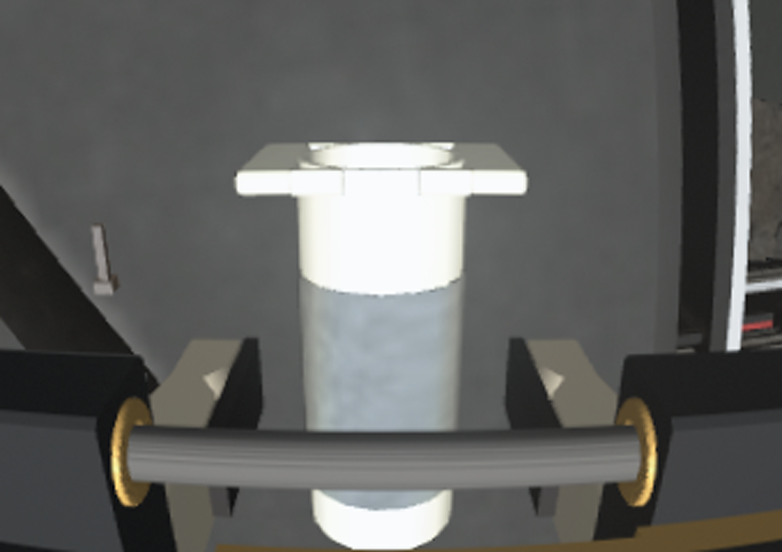

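The cartridge stands straight between the jaws, with the flange top edge from (236,193) to (526,193), level with the tool. There is room on both sides.

```bash
python3 - <<'E'
from h import *
np.set_printoptions(precision=4,suppress=True)
d=np.load('t5.npz');T=(R.from_quat(d['q']),d['p'])
for u,v,z in[(236,193,.044),(526,193,.044),(236,171,.044),(526,170,.044),(300,250,.022),(464,250,.022),(313,500,.022),(451,500,.022)]:
    print(tl(wunproj((u+.5)/2.3-.5+150,(v+.5)/2.3-.5+90,z,T),T))
E
```

```text
[ 0.0448 -0.0349  0.0192]
[0.0446 0.0316 0.0193]
[ 0.0499 -0.0346  0.0192]
[0.05   0.0313 0.0193]
[ 0.0243 -0.0232  0.0411]
[0.0242 0.0202 0.0412]
[-0.0571 -0.0231  0.041 ]
[-0.0572  0.0198  0.0411]
```

>>> step_arm --deltas '[[[-0.005,-0.001,0.015,0,0.4],[0,0,0.014,0,0.4],[0,0,0.006,0,0.4],[0,0,0,0,0.4],[0,0,0,0,-1]]]' --squeeze 35

```text
time: 15.52
ee_pos: [0.4348, 0.137, 0.0294]
tcp_rot: [-0.672, 0.741, -0.0, 0.001]
wrist_force: [0.4, 0.3, -0.1]
opening: 0.056
grasp_force: 0.0
```

>>> step_arm --deltas '[[[0,0,0,0,-1],[0,0,0,0,-1],[0,0,0,0,-1],[0,0,0,0,-1],[0,0,0,0,-1]]]'

```text
time: 16.15
ee_pos: [0.4346, 0.137, 0.0292]
tcp_rot: [-0.672, 0.741, -0.0, 0.0]
wrist_force: [-2.7, -0.6, 6.3]
opening: 0.0429
grasp_force: 35.0
```

>>> step_arm --deltas '[[[0,0,-0.01,0,-1],[0,0,-0.03,0,-1],[0,0,-0.05,0,-1],[0,0,-0.05,0,-1],[0,0,-0.03,0,-1]]]'

```text
time: 16.77
ee_pos: [0.4346, 0.137, 0.2017]
tcp_rot: [-0.672, 0.741, -0.0, 0.001]
wrist_force: [0.3, 0.2, -3.1]
opening: 0.043
grasp_force: 35.0
```

>>> step_arm --deltas '[[[0,0,0,0,-1],[0,0,0,0,-1]]]'

```text
time: 17.02
ee_pos: [0.4336, 0.1364, 0.1979]
tcp_rot: [-0.672, 0.741, 0.0, -0.001]
wrist_force: [-0.5, -0.5, -2.7]
opening: 0.0433
grasp_force: 35.0
```

```bash
python3 - <<'E'
from h import *
np.set_printoptions(precision=4,suppress=True)
s=r.state();T=tool();print(s['opening'],s['wrist_force'],s['torque'],T[1],T[0].as_matrix()[:,0])
im=r.read_camera('wrist');np.savez('t6.npz',q=T[0].as_quat(),p=T[1])
cv2.imwrite('pics/w6.png',im[:,:,::-1])
# compare flange rows with the spent hold picture
b=cv2.imread('pics/w3.png');a=cv2.resize(im[90:330,150:490,::-1],None,fx=2.3,fy=2.3,interpolation=cv2.INTER_CUBIC)
for n,k in(('spent',b),('full',a)):
    for c in(210,230,385,540,560):
        w=np.where(k[100:300,c].min(1)>150)[0]+100;print(n,c,w.min() if len(w) else 0,w.max() if len(w) else 0,end='; ')
    for v in(205,215,260,300):
        w=np.where(k[v,150:620].min(1)>150)[0]+150;print('row',v,w.min(),w.max(),end='; ')
    print()
E
```

```text
0.04327226265011185 [-0.541  -0.5482 -2.7482] [ 0.0946 -0.0043  0.0195] [0.4336 0.1364 0.1979] [-0.0975 -0.9952  0.0005]
spent 210 189 219; spent 230 188 219; spent 385 120 299; spent 540 190 243; spent 560 190 231; row 205 193 576; row 215 196 576; row 260 280 493; row 300 283 487; 
full 210 169 199; full 230 169 199; full 385 134 299; full 540 169 199; full 560 170 198; row 205 283 486; row 215 283 486; row 260 284 484; row 300 289 478;
```

```bash
python3 - <<'E'
from h import *
np.set_printoptions(precision=4,suppress=True)
d=np.load('t6.npz');T=(R.from_quat(d['q']),d['p'])
im=cv2.resize(cv2.imread('pics/w6.png')[90:330,150:490],None,fx=2.3,fy=2.3,interpolation=cv2.INTER_CUBIC)
c=np.where(im[190,150:620].min(1)>150)[0]+150;a,b=c.min(),c.max();print(a,b)
for u,v in[(a,199.5),(b,199.5),(a,169),(b,169.5)]:
    print(tl(wunproj((u+.5)/2.3-.5+150,(v+.5)/2.3-.5+90,T[1][2]-(-.0148),T),T))
print('to hover',tl([.6175,-.1149,.16],T))
E
```

```text
201 567
[ 0.0512 -0.0342 -0.0148]
[ 0.0511  0.0323 -0.0147]
[ 0.0569 -0.0338 -0.0148]
[ 0.0567  0.0319 -0.0147]
to hover [ 0.2322 -0.2076  0.0378]
```

The full cartridge is held square, with its origin 56.8 mm behind the TCP and its axis 7 mm below it. The target TCP is about (0.6184, -0.1132), z 0.067, yaw -19.7°.

>>> step_arm --deltas '[[[0,0,0,7,-1],[0,0,0,7.1,-1],[0.0288,-0.043,0,0,-1],[0.0288,-0.043,0,0,-1],[0.0288,-0.043,0,0,-1]]]'

```text
time: 17.7
ee_pos: [0.5269, 0.0107, 0.1971]
tcp_rot: [-0.576, 0.817, 0.0, -0.001]
wrist_force: [1.0, 0.3, -2.7]
opening: 0.0434
grasp_force: 35.0
```

>>> step_arm --deltas '[[[0.0288,-0.043,0,0,-1],[0.0288,-0.043,0,0,-1],[0.0288,-0.043,0,0,-1],[0,0,0,0,-1],[0,0,0,0,-1]]]'

```text
time: 18.32
ee_pos: [0.6182, -0.113, 0.1965]
tcp_rot: [-0.575, 0.818, 0.001, -0.002]
wrist_force: [-1.0, -0.6, -2.1]
opening: 0.0434
grasp_force: 35.0
```

>>> step_arm --deltas '[[[0,0,0,0,-1],[0,0,0,0,-1]]]'

```text
time: 18.58
ee_pos: [0.6189, -0.1119, 0.199]
tcp_rot: [-0.576, 0.817, -0.0, 0.0]
wrist_force: [-0.3, 0.5, -2.7]
opening: 0.0432
grasp_force: 35.0
```

```bash
python3 - <<'E'
from h import *
np.set_printoptions(precision=4,suppress=True)
s=r.state();T=tool();print(s['opening'],s['wrist_force'],T[1],T[0].as_matrix()[:,0],np.degrees(2*np.arctan2(*s['tcp_rot'][[1,0]])))
print(tl([.6184,-.1132,.0672],T))
E
```

```text
0.043164006589215306 [-0.3362  0.4883 -2.7243] [ 0.6189 -0.1119  0.199 ] [-0.3354 -0.9421 -0.0001] 250.4003440030025
[0.0014 0.     0.1318]
```

>>> step_arm --deltas '[[[0.0014,0,0.03,0,-1],[0,0,0.03,0,-1],[0,0,0.01,0,-1],[0,0,0.01,0,-1],[0,0,0.008,0,-1]]]'

```text
time: 19.2
ee_pos: [0.6193, -0.1139, 0.1112]
tcp_rot: [-0.576, 0.817, -0.0, 0.001]
wrist_force: [-0.3, -0.5, -2.3]
opening: 0.0435
grasp_force: 35.0
```

>>> step_arm --deltas '[[[0,0,0.006,0,-1],[0,0,0.006,0,-1],[0,0,0.006,0,-1]]]'

```text
time: 19.58
ee_pos: [0.6189, -0.1141, 0.0926]
tcp_rot: [-0.576, 0.818, -0.0, 0.0]
wrist_force: [0.1, 0.1, -3.9]
opening: 0.0434
grasp_force: 35.0
```

>>> step_arm --deltas '[[[0,0.0007,0.006,0,-1],[0,0,0.006,0,-1],[0,0,0.005,0,-1],[0,0,0.004,0,-1]]]'

```text
time: 20.08
ee_pos: [0.618, -0.1138, 0.0714]
tcp_rot: [-0.576, 0.818, 0.0, -0.0]
wrist_force: [0.2, 0.5, -3.2]
opening: 0.0432
grasp_force: 35.0
```

>>> step_arm --deltas '[[[0,0,0.003,0,-1],[0,0,0.001,0,-1],[0,0,0,0,-1]]]'

```text
time: 20.45
ee_pos: [0.6182, -0.1138, 0.0679]
tcp_rot: [-0.576, 0.818, -0.0, 0.0]
wrist_force: [0.5, -0.1, -3.6]
opening: 0.0433
grasp_force: 35.0
```

>>> step_arm --deltas '[[[0,0,0.001,0,-1],[0,0,0,0,-1],[0,0,0,0,1],[0,0,0,0,1],[0,0,0,0,1]]]'

```text
time: 21.08
ee_pos: [0.6181, -0.1138, 0.0668]
tcp_rot: [-0.576, 0.817, -0.0, 0.0]
wrist_force: [-0.1, -0.5, -0.3]
opening: 0.0677
grasp_force: 0.0
```

>>> step_arm --deltas '[[[0,0,0,0,1],[0,0,-0.03,0,1],[0,0,-0.05,0,1],[0,0,-0.05,0,1],[0,0,0,0,1]]]'

```text
time: 21.7
ee_pos: [0.6205, -0.1139, 0.2018]
tcp_rot: [-0.576, 0.817, -0.002, 0.003]
wrist_force: [0.2, -0.2, -0.1]
opening: 0.0874
grasp_force: 0.0
```

```bash
python3 - <<'E'
from h import *
np.set_printoptions(precision=4,suppress=True)
s=r.state();T=tool();print(s['opening'],T[1])
im=r.read_camera('wrist');np.savez('t7.npz',q=T[0].as_quat(),p=T[1])
cv2.imwrite('pics/w7.png',cv2.resize(im[90:330,150:490,::-1],None,fx=2.3,fy=2.3,interpolation=cv2.INTER_CUBIC))
print('grip rel',tl([.5406,-.3275,.0955],T))
E
```

```text
0.08739684257050626 [ 0.6205 -0.1139  0.2018]
grip rel [0.2283 0.0044 0.1056]
```

View pics/w7.png

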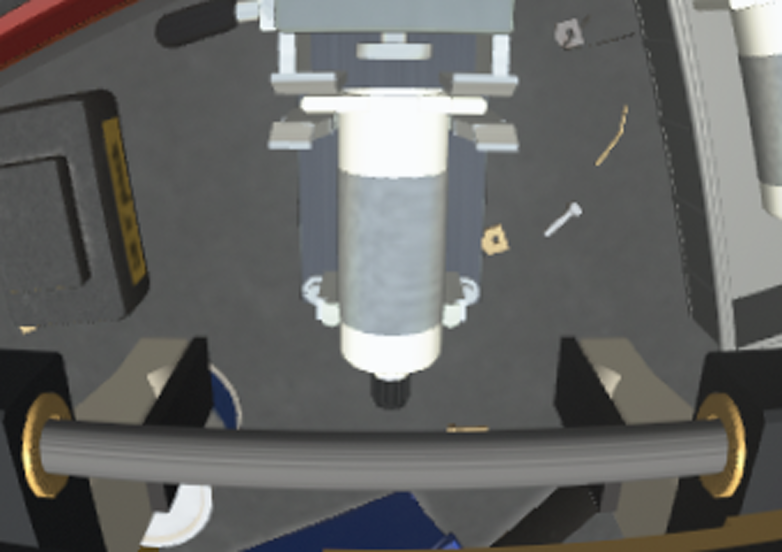

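The full cartridge lies in the dispenser with its flange bar at (393,105) between cheeks (84) and plate (135), straight, and the spent one is visible in the bin at right. I'll check the flange dimensions numerically against the earlier spent picture.

```bash
python3 - <<'E'
from h import *
np.set_printoptions(precision=4,suppress=True)
for n,t in(('w2','t2'),('w7','t7')):
    im=cv2.imread(f'pics/{n}.png').min(2);d=np.load(t+'.npz');T=(R.from_quat(d['q']),d['p'])
    f=lambda u,v,z:wunproj((u+.5)/2.3-.5+150,(v+.5)/2.3-.5+90,z,T)
    out=[]
    for v in range(95,140,3):
        w=np.where(im[v,200:560]>215)[0]+200; out.append((v,w.min(),w.max()) if len(w) else v)
    print(n,out)
    for v in(170,250,300):
        w=np.where(im[v,320:460]>110)[0]+320
        print(v,w.min(),w.max(),[f(u,v,.06) for u in(w.min(),w.max())])
    c=im[80:160,310 if n=='w2' else 320];print(c[::2])
E
```

```text
w2 [(95, np.int64(484), np.int64(493)), (98, np.int64(501), np.int64(501)), 101, 104, 107, (110, np.int64(360), np.int64(411)), (113, np.int64(346), np.int64(426)), (116, np.int64(350), np.int64(420)), (119, np.int64(330), np.int64(432)), (122, np.int64(295), np.int64(471)), (125, np.int64(295), np.int64(472)), (128, np.int64(295), np.int64(472)), (131, np.int64(295), np.int64(472)), (134, np.int64(308), np.int64(470)), (137, np.int64(336), np.int64(428))]
170 328 439 [array([ 0.629 , -0.1516,  0.06  ]), array([ 0.5867, -0.1363,  0.06  ])]
250 330 435 [array([ 0.6404, -0.1196,  0.06  ]), array([ 0.5991, -0.1047,  0.06  ])]
300 320 459 [array([ 0.6526, -0.1001,  0.06  ]), array([ 0.5965, -0.0799,  0.06  ])]
[104 103 104 106 104 113 166 202 214 208 187 166 159 159 161 159 148 132
 135 178 230 250 253 252 252 252 250 232 121 100 121 134 136 136 136 136
 137 131 116 106]
w7 [(95, np.int64(370), np.int64(433)), (98, np.int64(304), np.int64(468)), (101, np.int64(303), np.int64(483)), (104, np.int64(302), np.int64(485)), (107, np.int64(303), np.int64(485)), (110, np.int64(306), np.int64(484)), (113, np.int64(342), np.int64(481)), (116, np.int64(346), np.int64(443)), (119, np.int64(346), np.int64(443)), (122, np.int64(346), np.int64(443)), (125, np.int64(345), np.int64(443)), (128, np.int64(345), np.int64(443)), (131, np.int64(345), np.int64(443)), (134, np.int64(345), np.int64(443)), (137, np.int64(345), np.int64(442))]
170 339 447 [array([ 0.6303, -0.1449,  0.06  ]), array([ 0.5897, -0.1304,  0.06  ])]
250 339 444 [array([ 0.6422, -0.1135,  0.06  ]), array([ 0.6014, -0.099 ,  0.06  ])]
300 320 459 [array([ 0.6577, -0.0955,  0.06  ]), array([ 0.6023, -0.0759,  0.06  ])]
[180 157 149 152 153 154 151 117 170 255 251 250 250 250 254 224 160 112
  99 101 105 121 129 130 130 129 129 128 126 105  96  98  98  98  98  98
  98  97  97  98]
```

>>> step_arm --deltas '[[[0,0,0,0,1],[0,0,0,0,1]]]'

```text
time: 22.0
ee_pos: [0.6174, -0.1138, 0.1954]
tcp_rot: [-0.576, 0.818, 0.001, -0.001]
wrist_force: [0.5, -0.0, 0.6]
opening: 0.0878
grasp_force: 0.0
```

```bash
python3 - <<'E'
from h import *
np.set_printoptions(precision=4,suppress=True)
T=tool();im=r.read_camera('wrist');cv2.imwrite('pics/w8.png',cv2.resize(im[90:330,150:490,::-1],None,fx=2.3,fy=2.3,interpolation=cv2.INTER_CUBIC));np.savez('t8.npz',q=T[0].as_quat(),p=T[1])
for n,t in(('w2','t2'),('w7','t7'),('w8','t8')):
    im=cv2.imread(f'pics/{n}.png').min(2);d=np.load(t+'.npz');T=(R.from_quat(d['q']),d['p'])
    f=lambda u,v,z:wunproj((u+.5)/2.3-.5+150,(v+.5)/2.3-.5+90,z,T)
    m=np.zeros_like(im);m[85:145,280:500]=im[85:145,280:500]>215
    P=[]
    for a,b in((290,325),(450,485)):   # ear bands: centroid rows
        vv,uu=np.nonzero(m[:,a:b]);P.append((uu.mean()+a,vv.mean()))
    rows=np.where(m[:,300:330].sum(1)>10)[0];vm=int(rows.mean());w=np.where(m[vm])[0]
    L,Rr=w.min(),w.max()
    for z in(.078,.082,.086): print(n,T[1],z,'width',np.linalg.norm(f(L,vm,z)-f(Rr,vm,z)))
    a,b=[f(*p,.082) for p in P];e=a-b;print('yaw',np.degrees(np.arctan2(e[1],e[0])),'centre',(f(L,vm,.082)+f(Rr,vm,.082))/2)
print(tl([.5406,-.3275,.0955],T))
E
```

```text
w2 [ 0.6158 -0.1197  0.2058] 0.078 width 0.06658084180495029
w2 [ 0.6158 -0.1197  0.2058] 0.082 width 0.06557883898107346
w2 [ 0.6158 -0.1197  0.2058] 0.086 width 0.06457683615719664
yaw -18.963258331840528 centre [ 0.6009 -0.1633  0.082 ]
w7 [ 0.6205 -0.1139  0.2018] 0.078 width 0.06739281571908305
w7 [ 0.6205 -0.1139  0.2018] 0.082 width 0.06636232522150688
w7 [ 0.6205 -0.1139  0.2018] 0.086 width 0.06533183472393073
yaw -20.31675258051333 centre [ 0.6001 -0.1652  0.082 ]
w8 [ 0.6174 -0.1138  0.1954] 0.078 width 0.06660918659488946
w8 [ 0.6174 -0.1138  0.1954] 0.082 width 0.06556624284928693
w8 [ 0.6174 -0.1138  0.1954] 0.086 width 0.0645232991036845
yaw -20.32080434084686 centre [ 0.6003 -0.1651  0.082 ]
[0.2269 0.0001 0.1001]
```

The flange width matches the seated spent cartridge (65.6 mm at the same height), yaw is within 1°, and it lies about 2 mm further back but still in the gap. Next I'll return to the rod grip.

>>> step_arm --deltas '[[[0.05,0,0,0,0],[0.06,0,0,0,0],[0.06,0,0,0,0],[0.057,0,0,0,0],[0,0,0,0,0]]]' --squeeze 25

```text
time: 22.68
ee_pos: [0.5396, -0.3308, 0.1956]
tcp_rot: [-0.574, 0.819, 0.001, -0.001]
wrist_force: [-0.4, 0.2, -0.1]
opening: 0.0459
grasp_force: 0.0
```

>>> step_arm --deltas '[[[0,0,0,0,0],[0,0,0.04,0,0],[0,0,0.04,0,0],[0,0,0.02,0,0],[0,0,0,0,0]]]'

```text
time: 23.3
ee_pos: [0.5411, -0.3259, 0.0949]
tcp_rot: [-0.577, 0.817, 0.002, -0.001]
wrist_force: [-0.8, 0.4, 0.2]
opening: 0.044
grasp_force: 0.0
```

>>> step_arm --deltas '[[[0,0,0,0,-1],[0,0,0,0,-1],[0,0,0,0,-1],[0,0,0,0,-1],[0,0,0,0,-1]]]'

```text
time: 23.92
ee_pos: [0.5406, -0.327, 0.0976]
tcp_rot: [-0.576, 0.818, 0.001, -0.0]
wrist_force: [-3.6, 5.2, 6.0]
opening: 0.0179
grasp_force: 25.0
```

>>> step_arm --deltas '[[[0,0,0,0,-1],[0,0,0,0,-1]]]'

```text
time: 24.18
ee_pos: [0.5406, -0.3271, 0.0976]
tcp_rot: [-0.576, 0.818, 0.001, -0.0]
wrist_force: [-4.5, 4.0, 5.8]
opening: 0.0178
grasp_force: 25.0
```

>>> step_arm --deltas '[[[-0.006,0,0,0,-1],[-0.01,0,0,0,-1],[-0.008,0,0,0,-1],[-0.004,0,0,0,-1],[0,0,0,0,-1]]]'

```text
time: 24.8
ee_pos: [0.5501, -0.301, 0.0976]
tcp_rot: [-0.576, 0.818, 0.0, -0.0]
wrist_force: [-5.4, 2.5, 6.5]
opening: 0.0183
grasp_force: 25.0
```

>>> step_arm --deltas '[[[-0.002,0,0,0,-1],[0,0,0,0,-1]]]'

```text
time: 25.05
ee_pos: [0.5506, -0.2995, 0.0976]
tcp_rot: [-0.576, 0.818, 0.0, -0.001]
wrist_force: [-5.8, 0.3, 5.4]
opening: 0.0182
grasp_force: 25.0
```

>>> step_arm --deltas '[[[-0.002,0,0,0,-1],[0,0,0,0,-1]]]'

```text
time: 25.3
ee_pos: [0.5513, -0.2977, 0.0976]
tcp_rot: [-0.576, 0.818, 0.0, -0.001]
wrist_force: [-5.9, -0.7, 5.8]
opening: 0.0182
grasp_force: 25.0
```

>>> step_arm --deltas '[[[-0.0015,0,0,0,-1],[0,0,0,0,-1]]]'

```text
time: 25.55
ee_pos: [0.5518, -0.2964, 0.0976]
tcp_rot: [-0.576, 0.818, 0.0, -0.001]
wrist_force: [-5.2, -0.2, 6.0]
opening: 0.018
grasp_force: 25.0
```

>>> step_arm --deltas '[[[-0.0015,0,0,0,-1],[0,0,0,0,-1]]]'

```text
time: 25.8
ee_pos: [0.5522, -0.2952, 0.0976]
tcp_rot: [-0.576, 0.818, 0.0, -0.001]
wrist_force: [-4.4, -1.9, 5.0]
opening: 0.018
grasp_force: 25.0
```

>>> step_arm --deltas '[[[-0.001,0,0,0,-1],[0,0,0,0,-1]]]'

```text
time: 26.05
ee_pos: [0.5524, -0.2945, 0.0976]
tcp_rot: [-0.576, 0.818, 0.0, -0.001]
wrist_force: [-5.3, -2.0, 4.5]
opening: 0.0183
grasp_force: 25.0
```

>>> step_arm --deltas '[[[-0.001,0,0,0,-1],[0,0,0,0,-1]]]'

```text
time: 26.3
ee_pos: [0.5528, -0.2936, 0.0976]
tcp_rot: [-0.576, 0.818, 0.0, -0.001]
wrist_force: [-5.5, -3.7, 5.0]
opening: 0.0179
grasp_force: 25.0
```

>>> step_arm --deltas '[[[-0.001,0,0,0,-1],[0,0,0,0,-1]]]'

```text
time: 26.55
ee_pos: [0.5531, -0.2928, 0.0976]
tcp_rot: [-0.576, 0.818, 0.0, -0.001]
wrist_force: [-6.3, -2.6, 4.5]
opening: 0.0182
grasp_force: 25.0
```

>>> step_arm --deltas '[[[-0.001,0,0,0,-1],[0,0,0,0,-1]]]'

```text
time: 26.8
ee_pos: [0.5534, -0.2919, 0.0976]
tcp_rot: [-0.576, 0.818, 0.0, -0.001]
wrist_force: [-6.1, -3.9, 5.7]
opening: 0.0183
grasp_force: 25.0
```

>>> step_arm --deltas '[[[-0.001,0,0,0,-1],[0,0,0,0,-1]]]'

```text
time: 27.05
ee_pos: [0.5535, -0.2916, 0.0976]
tcp_rot: [-0.576, 0.818, -0.0, -0.001]
wrist_force: [-6.5, -8.5, 4.1]
opening: 0.0181
grasp_force: 25.0
```

>>> step_arm --deltas '[[[-0.001,0,0,0,-1],[0,0,0,0,-1]]]'

```text
time: 27.3
ee_pos: [0.5535, -0.2915, 0.0977]
tcp_rot: [-0.576, 0.818, -0.0, -0.002]
wrist_force: [-7.2, -12.2, 3.8]
opening: 0.0183
grasp_force: 25.0
```

A hard stop is felt: the disc is on the piston and the flange is against the plate. I'll ease off the push, open and lift away.

>>> step_arm --deltas '[[[0.002,0,0,0,-1],[0,0,0,0,-1],[0,0,0,0,0.2],[0,0,0,0,0.2],[0,0,0,0,0.2]]]'

```text
time: 27.92
ee_pos: [0.5551, -0.2907, 0.0969]
tcp_rot: [-0.576, 0.817, -0.0, 0.0]
wrist_force: [0.2, 0.2, -0.6]
opening: 0.0425
grasp_force: 0.0
```

>>> step_arm --deltas '[[[0,0,0,0,0.2],[0,0,-0.04,0,0.2],[0,0,-0.06,0,0.2],[0,0,-0.053,0,0.2],[0,0,0,0,0.2]]]'

```text
time: 28.55
ee_pos: [0.5571, -0.2916, 0.2552]
tcp_rot: [-0.576, 0.817, -0.004, 0.003]
wrist_force: [0.6, -0.2, -1.0]
opening: 0.0527
grasp_force: 0.0
```

>>> step_arm --deltas '[[[-0.06,0,0,0,0.2],[-0.06,0,0,0,0.2],[-0.05,0,0,0,0.2],[0,0,0,0,0.2],[0,0,0,0,0.2]]]'

```text
time: 29.18
ee_pos: [0.6117, -0.1304, 0.249]
tcp_rot: [-0.576, 0.817, 0.0, -0.0]
wrist_force: [-0.2, -0.5, 0.1]
opening: 0.053
grasp_force: 0.0
```

>>> step_arm --deltas '[[[0,0,0,0,0.2],[0,0,0,0,0.2]]]'

```text
time: 29.42
ee_pos: [0.6117, -0.1317, 0.2497]
tcp_rot: [-0.575, 0.818, 0.0, -0.0]
wrist_force: [0.7, -0.7, 0.1]
opening: 0.0526
grasp_force: 0.0
```

```bash
python3 - <<'E'
from h import *
np.set_printoptions(precision=4,suppress=True)
T=tool();im=r.read_camera('wrist');b=cv2.resize(im[60:300,150:490,::-1],None,fx=2.3,fy=2.3,interpolation=cv2.INTER_CUBIC)
print(T[1]);cv2.imwrite('pics/w9.png',b);np.savez('t9.npz',q=T[0].as_quat(),p=T[1])
S=np.array([.599,-.1667,0]);y=np.array([.338,.941,0])
for k,z in((0,.082),(.006,.082),(-.131,.116)): print(k,wproj([S+k*y+[0,0,z]],T)*2.3-[345,138])
E
```

```text
[ 0.6117 -0.1317  0.2497]
0 [[384.7364 202.2286]]
0.006 [[384.748  215.9041]]
-0.131 [[ 384.5403 -120.4139]]
```

View pics/w9.png

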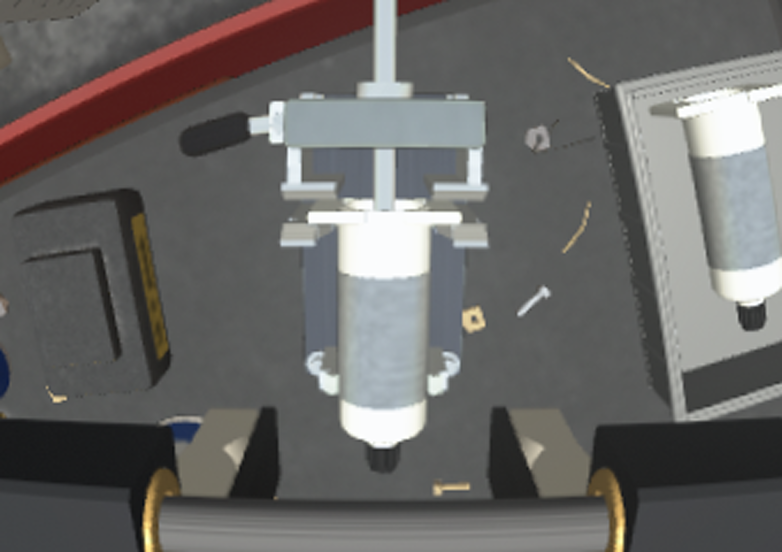

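The final view shows the full cartridge seated and straight, its flange bar at (385,217) against the plate. The rod runs into its bore, and the spent cartridge lies wholly in the bin at (735,195). The gap itself limits the flange to +2.5 mm, within the 4 mm tolerance, and the gripper is clear of everything, so I'm handing in.

```bash
python3 -c "
from rig import r
print(r.close_job())"
```

```text
the job is handed in; nothing more can be done
None
```

I handed the job in at about 29.5 s of the 72 s allowed, with no verdict returned: the full cartridge is seated with the rod's disc against its piston, the spent one is in the bin, and the tape measure, battery pack and grease tin were left alone.

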